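# Press the flanged spacer home on the sprung spindle and hold it

### The arm

A 6-joint arm with a two-finger parallel gripper is mounted at the origin on the work surface. World frame = base frame: x ahead of the robot, y to its left, z up, the work surface at z = 0. Lengths are in mm, angles in rad, forces in N, time in s.
With the tool pointing down it reaches from about 300 to 775 mm from the base axis. Payload 14.6 kg.
Tool frame: the origin (TCP) lies on the centre line of the jaws, within the pads' length; the fingertips stand 19 mm ahead of it and the grasp point (between the pads) is the TCP (bot.tip_reach is the distance from the TCP to the fingertips, in mm); y points along the fingers, x is the direction in which the jaws open and shut, and the axes are right-handed (so a half turn about y gives the same grasp; the last joint's range is limited). The gripper opens to 85 mm and grips with 20 to 120 N. Pads are 22 mm wide; open, the fingers measure 114 mm over their backs; the gripper's body (76 mm by 85 mm) begins 54 mm behind the grasp point. The pads swing forward as they close: fully open they stand 13 mm farther back than shut.
Start: joints at [-1.304, 0.3, 1.521, -0, 1.321, -0.067], TCP at [180.192, -519.635, 250.281] pointing down, gripper open.
Joint ranges: [-3.03, 3.03], [-0.79, 2.21], [0.23, 2.52], [-1.04, 4.18], [0, 3.07], [-2.55, 2.55]. Speed limits (rad/s): [2.22, 2.22, 2.57, 3.14, 3.14, 3.14].

### API

Orientations are given as a unit quaternion [w, x, y, z].
In Python, from rig import bot gives the robot as it stands. Calls block until the motion is done:
- bot.move_to(position, orientation): joint-space move of the TCP to a pose.
- bot.servo_line(position, attitude=None, speed=150, until_force=None): straight line of the TCP; attitude=None keeps the orientation; speed is the mean speed in mm/s. With until_force (N) it stops when the force on the tool has changed by that much, and returns True; else False.
- bot.move_joints(angles): joint-space move.
- bot.move_gripper(opening, grip_force=None): finger opening in mm; grip_force is the grip in N (None keeps the last); returns when the fingers have stopped.
- bot.dwell(seconds).
- bot.ik(position, orientation): joint angles nearest the present ones, or None.
- bot.read_state(): the state.
- bot.read_camera(name): name is "scene" or "top" or "wrist"; returns a dict with "image" (420x560x3 uint8, blue, green, red), "depth" (420x560 float32, mm along the optical axis (not along the pixel's ray), 0 where there is no reading), "fovy" (degrees; the focal length in pixels is half the picture's height over the tangent of half this angle, whatever the lens; pixels are square), "cx", "cy" (the principal point, pixels), "eye" and "attitude" of the camera in the world; the wrist camera has in their place "mount" (4x4, takes a point from camera to tool coordinates, whose origin is the TCP and whose axes are the tool frame's). Camera axes: x right, y down, z forward; pixel columns grow to the right and rows downward; lengths in mm; the calibration is good to about 2 mm. The wrist camera is an equidistant fisheye: a pixel r from the principal point sees the ray r / f radians off the axis. A picture is of the moment at which its call begins: read the wrist's pose just before it.
A pose or a line that the arm cannot do raises bot.MotionError and nothing moves.
- bot.finish_job(): hands the job in, once; it reports no verdict.
The state is a dict: "clock": time; "joint_positions": joint angles; "qvel": joint speeds; "effort": joint torques, N m; "ee_pos": TCP position; "tool_rot": TCP orientation; "ft_force": force on the tool from outside, world axes, zero at the start; "moment": the same for the moment, N m; "grip_width": finger opening in mm.
Only numpy, scipy, OpenCV 4.12 (cv2) and the standard library are available. Lean on these libraries where they do the work, as an engineer would, in place of code of your own. Each camera call takes 0.05 s, during which the arm holds its last target.

### The job

Pick up the flanged steel spacer from the rubber mat and slide it, flange down, over the upright spindle of the setting stand. Press it down against the sprung brass sleeve until the flange sits flat and firmly on the stand's round steel seat, and finish holding it pressed there with the gripper, so that the lock pin can be fitted: a steady hand's push, less than 40 N on the seat. Leave the other rings and everything else on the bench where they are.

Things in the scene. Friction and masses are not known exactly. Their poses are not given: they have to be found in the camera images.
- spacer: The flanged spacer, plain steel, 0.30 to 0.46 kg, a loose ring standing flange down on the mat: flange 64 mm across and 10 mm thick at the bottom, above it a round hub 40 mm across and 30 mm tall (40 mm in all), with a through bore of 23 mm. Origin on its axis at the underside of the flange; z up along the axis. Grip it across the hub; the fingertips can then bear on the top of the flange. It is the only ring with a flange; it may lie at any of the three places on the mat.
- stand: The setting stand, fixed to the bench but placed anew each time: a dark steel plate 120 x 120 x 20 mm with the round seat, the sprung sleeve and the spindle on its middle. Origin at the centre of the plate's underside, z up. The spindle is 20 mm across (bore clearance 1.5 mm a side), upright, its top at 88 mm above the bench, the last 8 mm tapered to 13 mm across.
- seat: The hard stop: a fixed dark steel disc on the stand, 72 mm across, its flat top 40 mm above the bench. Origin at its underside, 20 mm above the bench.
- seat_top (a point): Point on the spindle axis at the height of the seat's flat top (40 mm above the bench). When the spacer is home its origin is here.
- spindle_top (a point): Centre of the tip of the spindle, 88 mm above the bench.
- plunger_top (a point): Centre of the top face of the sprung brass sleeve (31 mm across, around the spindle). At rest it stands 52 mm above the bench, 12 mm above the seat.
- plunger (a joint): Depth in m by which the sprung sleeve is pressed down: 0 at rest, 0.012 when its top is level with the seat's top (the spacer is then home). Spring 500 N/m with preload: 7 N to start, 13 N at 0.012 (the spacer's own 3 to 4.5 N helps, but does not move it alone). Let go, it lifts the spacer again.
- mat: Black rubber mat, fixed, 140 x 340 x 6 mm, long along its y; origin at the centre of its underside. The three rings stand on it in a row, about 100 mm apart.
- plain_ring: Bystander: plain steel ring without flange, 46 mm across, 30 mm tall, on the mat. Origin at the centre of its underside.
- wide_ring: Bystander: low wide steel ring, 64 mm across, 14 mm tall, on the mat. Origin at the centre of its underside.
- offcut: Bystander: dark wooden offcut 45 x 70 x 32 mm lying on the bench. Origin at the centre of its underside.
- wrench: Bystander: steel wrench 170 mm long lying on the bench.
- brush: Bystander: brush 190 mm long lying on the bench.
- stain_jar: Bystander: amber glass jar 68 mm across, 75 mm tall. Origin at the centre of its underside.
- sand_block: Bystander: cork sanding block 70 x 117 x 36 mm lying on the bench. Origin at the centre of its underside.
There are look-alikes about, which are no part of the job. What is shaped like the spacer but orange or red is not meant. What is shaped like the stand but green is not meant.

How it is judged (in metres and radians):
On the way:
1. the spacer is on the spindle, upright, with the sleeve not yet pressed down (horizontal distance between spacer and seat_top below 0.004 m and angle between spacer's own z axis and vertical below 0.07 rad and z of spacer in the frame of seat_top between 0.0105 and 0.044 m and value of joint plunger below 0.002 m), for 0.05 s.
At the end, for the whole second after the job is handed in: At the end, and for the second after, the spacer is around the spindle (axis within 3 mm, tilt under 2 degrees), its underside within 1.5 mm of the seat's top, the sleeve pressed down more than 10.5 mm, the flange bearing on the seat with 1 to 40 N, held by the gripper's fingers and still (horizontal distance between spacer and seat_top below 0.003 m and angle between spacer's own z axis and vertical below 0.035 rad and z of spacer in the frame of seat_top below 0.0015 m and value of joint plunger above 0.0105 m and contact force between spacer and seat between 1 and 40 N and contact force between the fingers and spacer above 2 N and linear speed of spacer below 0.02 m/s); the arm keeps its last pose, push and grip.
It fails at once if another thing on the bench is moved more than 30 mm (distance of any of plain_ring, wide_ring, offcut, wrench, brush, stain_jar, sand_block from where it was at the start of the episode above 0.03 m).
It also fails if it takes over 54 s, if anything falls off the work surface, if the arm or the gripper's body presses on something with over 40 N, if the wrist force passes 120 N, or if a joint passes its speed limit or range.

## Working session

There is one attempt and no reset: what is moved stays moved. The work goes in short steps, each a Python script; the robot and the scene stay as the last script left them, time stands still between calls to the robot, and variables do not carry over. Pictures are saved under pics/ and viewed, and the job is handed in when it is done.

```bash
ls; mkdir -p pics
python3 - <<'E'
from rig import bot
import cv2,numpy as np
s=bot.read_state();print(s['clock'],s['ee_pos'],s['tool_rot'],s['grip_width'],s['ft_force'])
for n in("top","scene"):
    c=bot.read_camera(n);cv2.imwrite(f'pics/{n}0.png',c['image']);np.savez(f'{n}0.npz',**c)
    print(n,{k:c[k] for k in c if k not in('image','depth')})
E
```

```text
pics
0.0 [ 180.12632277 -519.43873231  249.68871976] [ 0.57638531 -0.57584416  0.41032666 -0.40965291] 85.909655362648 [ 0.16293    -0.00377261  0.06047886]
top {'fovy': 54.96966760634851, 'cx': 282.4978684194572, 'cy': 210.41597201917867, 'eye': array([ 448.67870631,  -36.19412318, 1160.51389192]), 'attitude': array([ 0.03627655, -0.69613182,  0.71610349, -0.03578124])}
scene {'fovy': 43.17559531257207, 'cx': 275.37462963541094, 'cy': 210.1668264272336, 'eye': array([1245.86192485,  437.77019397,  945.39947069]), 'attitude': array([-0.17409085,  0.42539977,  0.82541721, -0.32774052])}
```

View pics/top0.png

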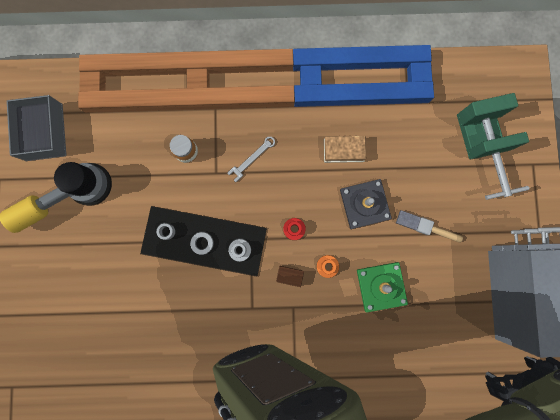

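View pics/scene0.png

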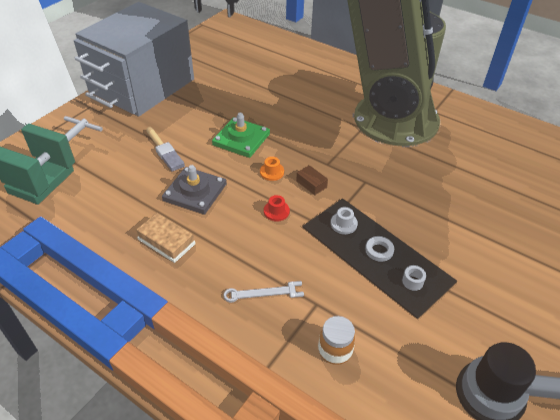

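Top view: the mat carries three rings at (165,231), (201,243) and (239,250). The dark stand is at (368,202). Look-alikes are red (294,229), orange (328,266) and a green stand (384,288). In the scene view, the ring at (344,220) shows a hub above a flange. I'll enlarge to confirm.

```bash
cat > h.py <<'E'
import numpy as np,cv2
from scipy.spatial.transform import Rotation as R
def q2R(q): return R.from_quat(np.roll(q,-1)).as_matrix()
def f(c): return 210/np.tan(np.radians(float(c['fovy']))/2)
def ray(c,uv):
    d=np.array([(uv[0]-c['cx'])/f(c),(uv[1]-c['cy'])/f(c),1.]);return q2R(c['attitude'])@d
def plane(c,uv,z):
    d=ray(c,uv);return c['eye']+d*(z-c['eye'][2])/d[2]
def cloud(c):
    v,u=np.mgrid[:420,:560];d=c['depth'];F=f(c)
    P=np.stack([(u-c['cx'])/F*d,(v-c['cy'])/F*d,d],-1)
    return P@q2R(c['attitude']).T+c['eye']
E
python3 - <<'E'
import numpy as np,cv2
from h import *
t=np.load('top0.npz');s=np.load('scene0.npz')
a=cv2.resize(t['image'][195:285,135:275],None,fx=4,fy=4,interpolation=cv2.INTER_CUBIC)
b=cv2.resize(s['image'][150:300,290:460],None,fx=3,fy=3,interpolation=cv2.INTER_CUBIC)[:360]
d=cv2.resize(t['image'][170:235,330:405],None,fx=4,fy=4,interpolation=cv2.INTER_CUBIC)
W=np.zeros((600,800,3),np.uint8)
a=cv2.resize(a,(450,290));W[:290,:450]=a
d=cv2.resize(d,(345,300));W[:300,455:800]=d
b=cv2.resize(s['image'][190:300,300:460],(436,300),interpolation=cv2.INTER_CUBIC);W[300:600,:436]=b
e=cv2.resize(s['image'][155:215,155:235],(360,270),interpolation=cv2.INTER_CUBIC);W[305:575,440:800]=e
cv2.imwrite('pics/crop0.png',W)
C=cloud(t)
for n,uv,z in(('sp',(239,250),46),('mid',(201,243),20),('left',(165,231),36),('stand',(368,202),88)):
    u,v=uv;p=C[v-14:v+15,u-14:u+15].reshape(-1,3);
    print(n,plane(t,uv,z).round(1),np.percentile(p[:,2],[5,50,90,99]).round(1))
E
```

```text
sp [456.8  85.6  46. ] [ 3.2  9.  44.9 50.2]
mid [479.6 195.1  20. ] [ 3.3  7.9 21.3 26.1]
left [515.4 292.   36. ] [ 2.8  7.1 35.  40.3]
stand [ 574.5 -266.3   88. ] [18.4 38.8 51.8 89.6]
```

View pics/crop0.png

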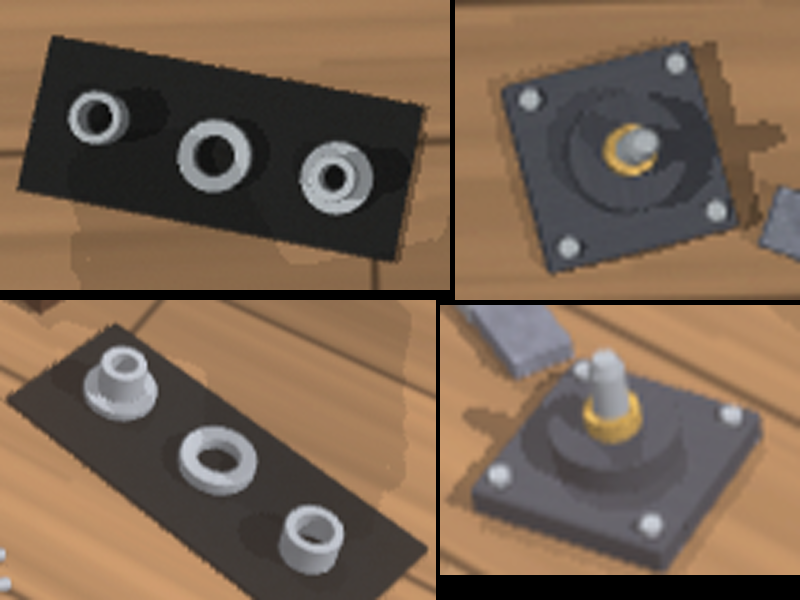

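The right-hand ring on the mat at (239,250) is the spacer: plain steel, with a narrow hub above a wide flange and its top at about 45 mm. The middle ring is low (wide_ring) and the left one has no flange (plain_ring). The dark grey stand at (368,202) is the one meant, not the green one. Next I'll refine the positions.

Run:
```python
import numpy as np,cv2
from h import *
from rig import bot
for n in('top','scene'):
    t=np.load(n+'0.npz');C=cloud(t)
    def fit(c0,r,zlo,zhi):
        m=(np.hypot(C[...,0]-c0[0],C[...,1]-c0[1])<r)&(C[...,2]>zlo)&(C[...,2]<zhi)
        p=C[m];
        (x,y),rr=cv2.minEnclosingCircle(p[:,:2].astype(np.float32))
        return p.shape[0],np.array([x,y,rr]).round(1),p.mean(0).round(1)
    print(n,'hub',fit((457,86),45,38,52));print('flange',fit((457,86),50,12,52))
    print('seat',fit((574,-262),55,34,46));print('spindle',fit((574,-262),55,65,95));print('sleeve',fit((574,-262),30,47,56))
# plates: colour contour
t=np.load('top0.npz');g=t['image']
for nm,(u0,v0,u1,v1),z in(('stand',(325,165,410,240),20),):
    c=g[v0:v1,u0:u1].astype(int);m=((c[...,2]-c[...,0]<12)&(c.max(-1)<110)).astype(np.uint8)
    m=cv2.morphologyEx(m,cv2.MORPH_OPEN,np.ones((3,3)))
    k=max(cv2.findContours(m,0,2)[0],key=cv2.contourArea);b=cv2.boxPoints(cv2.minAreaRect(k))+[u0,v0]
    P=np.array([plane(t,q,z) for q in b]);print(nm,P.round(1),P.mean(0),np.linalg.norm(P[0]-P[1]),np.linalg.norm(P[1]-P[2]))
s=bot.read_state();print(q2R(s['tool_rot']).round(3),bot.tip_reach)
base=np.array([[1,0,0],[0,0,1],[0,-1,0]]).T  # placeholder
for yaw in range(0,180,15):
    a=np.radians(yaw);x=np.array([np.cos(a),np.sin(a),0]);y=np.array([0,0,-1.]);M=np.stack([x,y,np.cross(x,y)],1)
    for sg in(1,-1):
        D=np.diag([sg,1,sg]);q=np.roll(R.from_matrix(M@D).as_quat(),1)
        print(yaw,sg,[None if (j:=bot.ik(p,q)) is None else j.round(2).tolist() for p in([457,84,150],[577,-264,180])])
w=bot.read_camera('wrist');cv2.imwrite('pics/w0.png',w['image']);print(w['mount'],w['fovy'],w['cx'],w['cy'])
```

```text
top hub (113, array([457.5,  87.7,  19.8]), array([457.5,  87.6,  46. ]))
flange (348, array([457.3,  87.9,  31.5]), array([457.1,  86.6,  26.5]))
seat (412, array([ 579.4, -273.7,   36.5]), array([ 578.3, -272.8,   40.3]))
spindle (50, array([ 579. , -273.9,   10.1]), array([ 577.8, -271.7,   83. ]))
sleeve (44, array([ 578.6, -273. ,   15. ]), array([ 576.4, -269.3,   51.9]))
scene hub (176, array([457.7,  88.5,  20.4]), array([459.1,  88.6,  45. ]))
flange (530, array([455.7,  86.4,  45.8]), array([464.4,  91.2,  29.1]))
seat (380, array([ 577. , -273.5,   38.5]), array([ 583.9, -267.9,   41. ]))
spindle (84, array([ 579.7, -273.2,   10.6]), array([ 581.3, -270.7,   80.1]))
sleeve (59, array([ 579.8, -272.3,   16.1]), array([ 582.7, -269.1,   52.1]))
stand [[ 623.3 -201.9   20. ]
 [ 649.6 -320.3   20. ]
 [ 533.4 -342.6   20. ]
 [ 507.7 -225.4   20. ]] [ 578.50834901 -272.54651554   20.        ] 121.22148450862997 118.32268610118061
[[ 0.328 -0.     0.945]
 [-0.945  0.001  0.328]
 [-0.001 -1.     0.   ]] 19.0
0 1 [[0.1, 0.23, 1.87, -0.0, 1.05, 0.1], [-0.49, 0.55, 1.34, -0.0, 1.26, 
[... 1261 characters left out ...]
56]]
135 1 [[0.1, 0.23, 1.87, -0.0, 1.05, -2.25], None]
135 -1 [[0.1, 0.23, 1.87, 0.0, 1.05, 0.89], [-0.49, 0.55, 1.34, 0.0, 1.26, 0.3]]
150 1 [[0.1, 0.23, 1.87, -0.0, 1.05, -2.52], None]
150 -1 [[0.1, 0.23, 1.87, -0.0, 1.05, 0.63], [-0.49, 0.55, 1.34, -0.0, 1.26, 0.04]]
165 1 [None, None]
165 -1 [[0.1, 0.23, 1.87, -0.0, 1.05, 0.36], [-0.49, 0.55, 1.34, -0.0, 1.26, -0.23]]
[[ 9.99999781e-01  5.74396586e-04  3.29846664e-04 -2.87488062e-01]
 [-1.46922845e-04 -2.93221286e-01  9.56044589e-01 -1.23273135e+02]
 [ 6.45866811e-04 -9.56044428e-01 -2.93221137e-01  7.61173416e+01]
 [ 0.00000000e+00  0.00000000e+00  0.00000000e+00  1.00000000e+00]] 65.70646984690485 279.20771293706946 210.46707179552098
```

Both views agree, and the sizes match (hub r 20, flange r 32, seat r 36.5, plate about 120). The spacer is at about (457.5, 88) and the spindle at about (579, -273.3). Now I'll look from the wrist above the spacer, with the jaws opening across the mat's short side.

```bash
cat >> h.py <<'E'
def down(deg):
    a=np.radians(deg);x=np.array([np.cos(a),np.sin(a),0]);y=np.array([0,0,-1.])
    M=np.stack([x,y,np.cross(x,y)],1);return np.roll(R.from_matrix(M).as_quat(),1)
def wcloud(c,s):
    # equidistant fisheye, depth along the optical axis -> world points
    v,u=np.mgrid[:420,:560].astype(float);F=f(c);K=np.array([[F,0,c['cx']],[0,F,c['cy']],[0,0,1]])
    n=cv2.fisheye.undistortPoints(np.stack([u,v],-1).reshape(-1,1,2),K,np.zeros(4)).reshape(420,560,2)
    d=c['depth'];P=np.stack([n[...,0]*d,n[...,1]*d,d],-1)
    m=c['mount'];P=P@m[:3,:3].T+m[:3,3]
    return P@q2R(s['tool_rot']).T+s['ee_pos']
def fit(C,c0,r,zlo,zhi):
    m=(np.hypot(C[...,0]-c0[0],C[...,1]-c0[1])<r)&(C[...,2]>zlo)&(C[...,2]<zhi)
    p=C[m]
    if len(p)<5: return None
    (x,y),rr=cv2.minEnclosingCircle(p[:,:2].astype(np.float32))
    return len(p),np.array([x,y,rr]).round(1),p.mean(0).round(1)
E
python3 - <<'E'
from h import *
from rig import bot
q=down(-10)
bot.move_to([457.5,88,146],q)
bot.dwell(0.2)
s=bot.read_state();w=bot.read_camera('wrist');cv2.imwrite('pics/w1.png',w['image']);np.savez('w1.npz',**w)
print(s['clock'],s['ee_pos'].round(1),s['ft_force'])
C=wcloud(w,s);print(fit(C,(457.5,88),45,40,50),fit(C,(457.5,88),45,12,20))
E
```

```text
2.75 [457.6  87.6 146. ] [-0.38472289  0.36746735  0.20919057]
(1568, array([458.8,  88.6,  19.9]), array([459. ,  89.5,  45.2])) (2143, array([458.9,  88.7,  32. ]), array([460.5,  98. ,  15.6]))
```

View pics/w1.png

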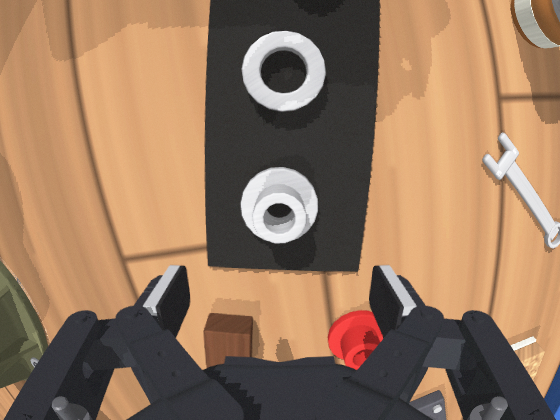

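Wrist view: the spacer hub is at (279,213), with the wide ring behind it at (283,70). The measurement, (458.8, 88.6) with r 19.9/32.0, agrees with the other cameras within 1.5 mm. I'll descend and grip.

Run:
```python
from h import *
from rig import bot
bot.servo_line([458.8,88.6,80],speed=120)
bot.dwell(.1)
s=bot.read_state();w=bot.read_camera('wrist');C=wcloud(w,s);print(s['ee_pos'].round(1),fit(C,(458.5,88),45,40,50))
hit=bot.servo_line([458.8,88.6,37.5],speed=60,until_force=8)
s=bot.read_state();print(hit,s['ee_pos'].round(1),s['ft_force'].round(1))
bot.move_gripper(20,grip_force=60)
s=bot.read_state();w=bot.read_camera('wrist');cv2.imwrite('pics/w2.png',w['image']);C=wcloud(w,s);print(fit(C,(458.5,88),30,40,50))
print(s['clock'],s['ee_pos'].round(1),s['ft_force'].round(1),s['grip_width'])
```

```text
[459.2  88.7  80.8] (2767, array([458.6,  88.6,  20. ]), array([458.7,  90.2,  45.1]))
False [459.   88.6  37.7] [0.3 0.1 0.2]
(5083, array([459.9,  96.2,  28.8]), array([460. ,  91.6,  45. ]))
5.025 [459.   88.6  38. ] [-3.  -1.7  6.4] 37.781708975697825
```

View pics/w2.png

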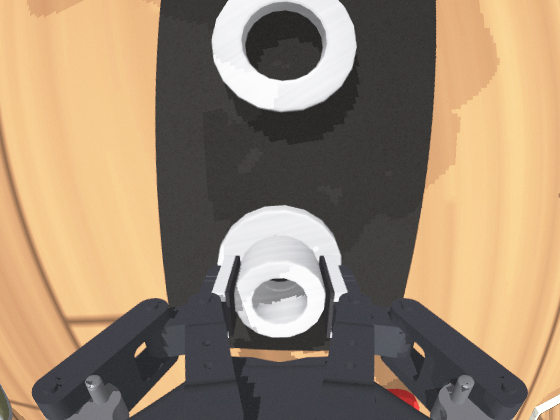

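Gripped at the hub: bore at (279,295) between the pads, width 37.8 mm. I'll lift it, check the hold, then carry it to a viewpoint short of the spindle.

Run:
```python
from h import *
from rig import bot
bot.servo_line([458.8,88.6,175],speed=120)
bot.dwell(.1)
s=bot.read_state();print(s['clock'],s['ee_pos'].round(1),s['ft_force'].round(1),s['grip_width'])
q=down(-10);tz=q2R(q)[:,2]
bot.move_to(np.array([578.8,-273.2,175])-45*tz,q)
bot.dwell(.3)
s=bot.read_state();w=bot.read_camera('wrist');cv2.imwrite('pics/w3.png',w['image']);np.savez('w3.npz',**w,ee=s['ee_pos'],rot=s['tool_rot'])
C=wcloud(w,s);c0=(578.8,-273.2)
print(s['clock'],s['ee_pos'].round(1),s['ft_force'].round(1),s['grip_width'])
print('tip',fit(C,c0,15,84,92),'spindle',fit(C,c0,20,60,92),'sleeve',fit(C,c0,22,48,56),'seat',fit(C,c0,45,36,44))
M=q2R(s['tool_rot']);L=(C-s['ee_pos'])@M
# held spacer in tool frame: along y (down)
for lo,hi in((-12,-6),(17,25)):
    m=(abs(L[...,0])<18.)&(abs(L[...,2])<36)&(L[...,1]>lo)&(L[...,1]<hi);p=L[m];
    if len(p): print(lo,len(p),p.min(0).round(1),p.max(0).round(1),p.mean(0).round(1))
```

```text
6.475 [458.6  88.6 174.4] [-0.3  0.3 -3.2] 38.10047321362309
8.3333 [ 571.2 -317.   175.2] [-0.1  0.3 -3.2] 37.758890462835005
tip (431, array([ 580.1, -273.8,    8.4]), array([ 580.1, -273.7,   87. ])) spindle (735, array([ 580. , -274.1,   10. ]), array([ 580.2, -272.6,   83.7])) sleeve (492, array([ 579.9, -273.9,   15.5]), array([ 580.5, -268.9,   51.7])) seat (4843, array([ 579.8, -274. ,   36.1]), array([ 580.1, -272.9,   39.7]))
-12 3534 [-18.  -11.7 -19.8] [18.  -6.  19.6] [ 0.2 -7.4  1.8]
17 2647 [-18.   17.  -12.8] [18.  25.  31.8] [-0.1 22.1 19. ]
```

View pics/w3.png

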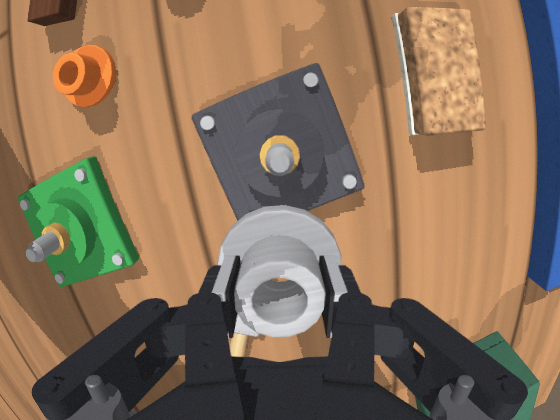

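Wrist view: spindle tip at (280,157) on the dark stand, and the spacer held square with its bore at (279,293). Tip, sleeve and seat all give the axis at (580, -274), with radii of about 10, 15.5 and 36 as they should be. The spacer is centred in the jaws within 0.2 mm. I'll align over the spindle and thread it on, watching the force.

Run:
```python
from h import *
from rig import bot
bot.servo_line([580,-274,145],speed=80)
bot.dwell(.3)
s=bot.read_state();print(s['clock'],s['ee_pos'].round(2),s['ft_force'].round(1))
e=np.array([580,-274])-s['ee_pos'][:2]
hit=bot.servo_line([580,-274,94],speed=30,until_force=6)
bot.dwell(.2)
s=bot.read_state();print(hit,s['clock'],s['ee_pos'].round(2),s['ft_force'].round(1),s['moment'].round(2))
for n in('scene','wrist'):
    w=bot.read_camera(n);cv2.imwrite(f'pics/{n}4.png',w['image'])
    if n=='scene': a=cv2.resize(w['image'][110:230,130:290],(640,480));cv2.imwrite('pics/sc4c.png',a)
```

```text
9.5 [ 579.95 -274.31  145.17] [-0.6  0.2 -2.1]
False 11.55 [ 580.03 -274.     94.08] [-0.3  1.1 -3.7] [ 0.02  0.02 -0.01]
```

View pics/sc4c.png

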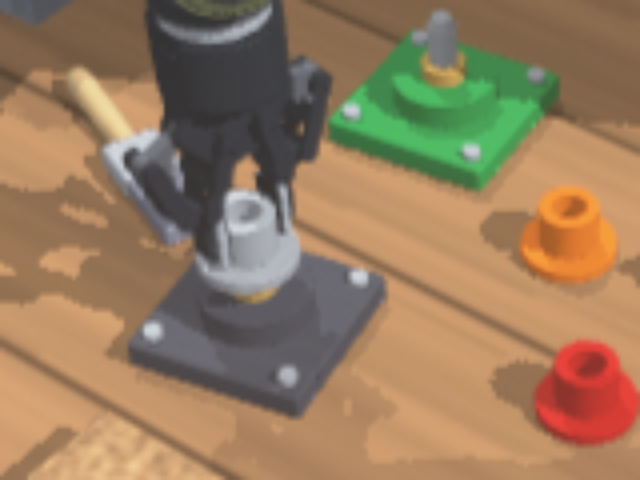

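View pics/wrist4.png

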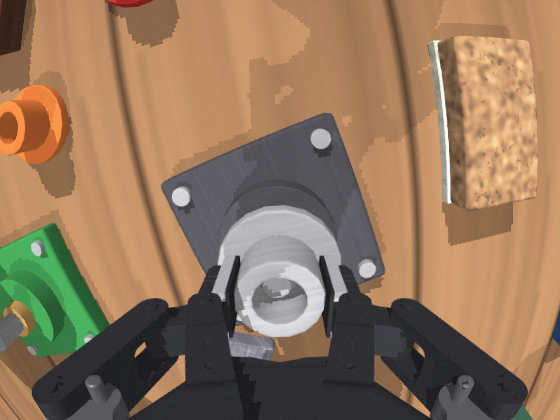

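It's on the spindle: in the scene crop the spacer sits just above the brass sleeve, and the side forces are about 1 N. Now I'll press, slowing down near the seat.

Run:
```python
from h import *
from rig import bot
bot.move_gripper(20,grip_force=80)
s=bot.read_state();f0=s['ft_force'];print(s['clock'],s['ee_pos'].round(2),f0.round(1),s['grip_width'])
for z in(86,80,75):
    hit=bot.servo_line([580,-274,z],speed=20,until_force=22);s=bot.read_state()
    print(hit,s['clock'],s['ee_pos'].round(2),s['ft_force'].round(1))
    if hit:break
if not hit:
    hit=bot.servo_line([580,-274,68],speed=4,until_force=13)
bot.dwell(.3)
for i in range(3):
    bot.dwell(.1);s=bot.read_state();print(hit,s['clock'],s['ee_pos'].round(2),s['ft_force'].round(1),s['moment'].round(2),s['grip_width'])
```

```text
11.8667 [ 580.01 -273.99   94.01] [ 0.3 -0.1 -3.5] 37.67502809860988
False 12.4167 [ 579.97 -274.02   85.9 ] [ 0.6 -0.3 -3.6]
False 12.8667 [ 580.25 -274.14   80.53] [-0.4  0.   4.4]
False 13.2667 [ 580.26 -274.17   75.6 ] [-1.8  1.3  6.9]
True 14.75 [ 580.29 -274.15   72.48] [-1.1  1.8  7.6] [ 0.17  0.48 -0.02] 37.568056979902174
True 14.85 [ 580.27 -274.16   72.47] [-2.8  0.6  8.3] [0.2  0.5  0.03] 37.6620499812427
True 14.95 [ 580.31 -274.15   72.49] [-1.9  2.2  7.5] [ 0.21  0.45 -0.03] 37.35604092525825
```

Run:
```python
from h import *
from rig import bot
s=bot.read_state()
w=bot.read_camera('wrist');cv2.imwrite('pics/w5.png',w['image'])
c=bot.read_camera('scene');cv2.imwrite('pics/sc5.png',cv2.resize(c['image'][130:220,150:270],(800,600)))
C=wcloud(w,s);L=C
c0=(580,-274)
for lo,hi,r in((36,44,60),(46,56,32),(74,90,19.5)):
    m=(np.hypot(C[...,0]-c0[0],C[...,1]-c0[1])<r)&(C[...,2]>lo)&(C[...,2]<hi);p=C[m]
    A=np.c_[p[:,:2]-c0,np.ones(len(p))];k=np.linalg.lstsq(A,p[:,2],rcond=None)[0]
    print(lo,len(p),np.median(p[:,2]).round(2),np.percentile(p[:,2],[10,90]).round(1),k.round(3))
print(fit(C,c0,34,46,56),fit(C,c0,19.5,74,90))
```

```text
36 1933 39.63 [38.5 40.6] [ 1.0000e-03 -6.0000e-03  3.9815e+01]
46 3653 49.94 [48.9 50.9] [-3.0000e-03 -5.0000e-02  5.1042e+01]
74 5587 80.03 [78.6 87.3] [-3.1000e-02 -3.5000e-02  8.1226e+01]
(3756, array([ 581.8, -270.1,   31.6]), array([ 584.6, -255. ,   50. ])) (5587, array([ 580. , -274. ,   19.5]), array([ 580.2, -271.2,   81.1]))
```

View pics/w5.png

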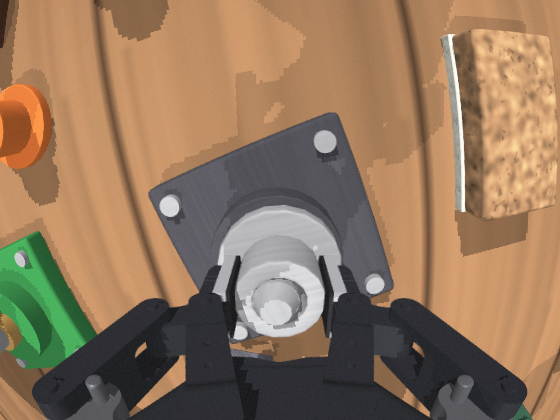

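View pics/sc5.png

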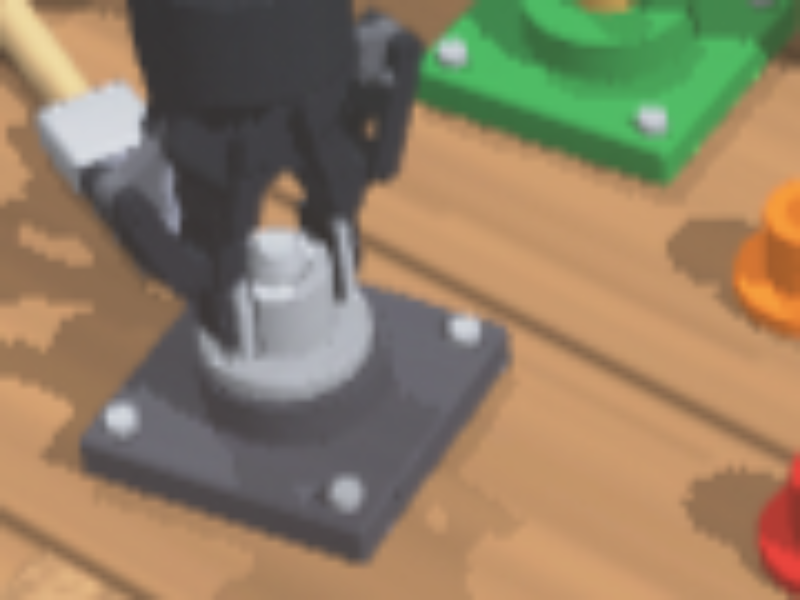

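Run:
```python
from h import *
from rig import bot
def slopes(w,s):
    C=wcloud(w,s);L=(C-s['ee_pos'])@q2R(s['tool_rot'])
    h=np.hypot(L[...,0],L[...,2])
    for nm,m in(('flange',(h>22)&(h<30)&(L[...,2]>5)&(L[...,1]>17)&(L[...,1]<27)&(abs(L[...,0])<18)),('rim',(h>13)&(h<18.5)&(L[...,1]<-3)&(L[...,1]>-13)&(abs(L[...,0])<14))):
        p=L[m]
        for _ in range(3):
            A=np.c_[p[:,0],p[:,2],np.ones(len(p))];k=np.linalg.lstsq(A,p[:,1],rcond=None)[0];r=p[:,1]-A@k;p=p[abs(r)<2*r.std()+.05]
        print(nm,len(p),k.round(3),r.std().round(2),'zrange',p[:,2].min().round(1),p[:,2].max().round(1))
z=np.load('w3.npz');slopes({k:z[k] for k in z.files},dict(ee_pos=z['ee'],tool_rot=z['rot']))
s=bot.read_state();print(q2R(s['tool_rot'])[:,1].round(4))
slopes(bot.read_camera('wrist'),s)
```

```text
flange 1218 [-2.0000e-03  6.0000e-03  2.2321e+01] 0.49 zrange 12.8 30.0
rim 1717 [ 2.000e-03  2.000e-03 -7.483e+00] 0.48 zrange -18.3 18.5
[ 9.e-04 -6.e-04 -1.e+00]
flange 1227 [-0.000e+00  1.000e-03  2.248e+01] 0.49 zrange 13.2 29.9
rim 1738 [ 0.000e+00 -1.000e-03 -7.402e+00] 0.48 zrange -18.5 18.4
```

There's no tilt: flange and rim slopes are under 0.002, and the earlier slope came from the mask. The underside works out at about 40.0 to 40.5, so it is just at the seat, but the steady force is about 8 N, which is only the spring less the weight. I'll add push in small position steps.

Run:
```python
from h import *
from rig import bot
z=72.4
while z>68.5:
    bot.servo_line([580.1,-274.05,z],speed=4);bot.dwell(.15)
    F=[];
    for i in range(4):
        s=bot.read_state();F.append(s['ft_force']);bot.dwell(.03)
    F=np.mean(F,0);print(round(z,2),s['clock'],s['ee_pos'].round(2),F.round(1),s['moment'].round(2))
    if F[2]>19: break
    z-=0.3
```

```text
72.4 15.6667 [ 580.29 -274.17   73.21] [-2.7  1.2  8.7] [ 0.18  0.54 -0.02]
72.1 16.2 [ 580.29 -274.16   72.96] [-3.2  1.7  9. ] [ 0.21  0.61 -0.04]
71.8 16.7333 [ 580.29 -274.18   72.69] [-3.2  1.5  9.6] [0.3  0.64 0.04]
71.5 17.2667 [ 580.31 -274.14   72.44] [-3.3  1.7  9.8] [ 0.28  0.66 -0.01]
71.2 17.8 [ 580.3  -274.17   72.2 ] [-3.4  1.5 10.4] [ 0.26  0.69 -0.06]
70.9 18.3333 [ 580.32 -274.14   72.16] [-5.   2.3 13. ] [ 0.43  0.99 -0.02]
70.6 18.8667 [ 580.32 -274.17   72.16] [-6.6  3.5 15.7] [ 0.5   1.25 -0.  ]
70.3 19.4 [ 580.32 -274.19   72.15] [-8.   3.9 18.4] [0.62 1.5  0.01]
70.0 19.9333 [ 580.34 -274.2    72.14] [-9.5  4.6 21.6] [ 0.73  1.72 -0.  ]
```

There is a sharp stop at TCP 72.15 mm, and the force then rises at 9 N/mm. At 21.6 N on the tool, about 10.5 N of that is spring less weight, so the seat carries about 11 N. I'll make a last check on tilt, centring and steadiness.

Run:
```python
from h import *
from rig import bot
for i in range(4):
    bot.dwell(.3);s=bot.read_state();print(s['clock'],s['ee_pos'].round(2),s['ft_force'].round(1),s['grip_width'])
w=bot.read_camera('wrist');cv2.imwrite('pics/w6.png',w['image'])
C=wcloud(w,s)
t=np.radians(-10)
h=np.hypot(C[...,0]-580,C[...,1]+274)
for nm,m,a in(('flange',(h>22)&(h<30)&(C[...,1]>-268)&(C[...,2]>45)&(C[...,2]<55)&(abs(C[...,0]-582)<16),0),('rim',(h>13)&(h<18.5)&(C[...,2]>75)&(C[...,2]<85)&(abs(C[...,0]-580)<13),0)):
    p=C[m];A=np.c_[p[:,:2]-[580,-274],np.ones(len(p))];print(nm,len(p),np.linalg.lstsq(A,p[:,2],rcond=None)[0].round(3))
L=(C-s['ee_pos'])@q2R(s['tool_rot']);m=(abs(L[...,0])<18)&(abs(L[...,2])<24)&(L[...,1]>-12)&(L[...,1]<-4);print(L[m].min(0).round(1),L[m].max(0).round(1))
c=bot.read_camera('scene');cv2.imwrite('pics/sc6.png',cv2.resize(c['image'],(800,600)))
c=bot.read_camera('top');cv2.imwrite('pics/top6.png',c['image'])
```

```text
20.2667 [ 580.34 -274.16   72.13] [-10.1   5.4  21.1] 37.805107116613534
20.5667 [ 580.33 -274.18   72.14] [-9.3  5.  21.6] 37.5569079116806
20.8667 [ 580.32 -274.17   72.11] [-9.5  4.8 20.8] 37.19426147609021
21.1667 [ 580.34 -274.18   72.13] [-9.2  5.2 21.2] 37.54343422858873
flange 1156 [-0.0000e+00 -6.0000e-03  4.9766e+01]
rim 1674 [ 5.0000e-03 -3.0000e-03  7.9527e+01]
[-18.  -12.  -19.7] [18.  -4.  20.2]
```

View pics/sc6.png

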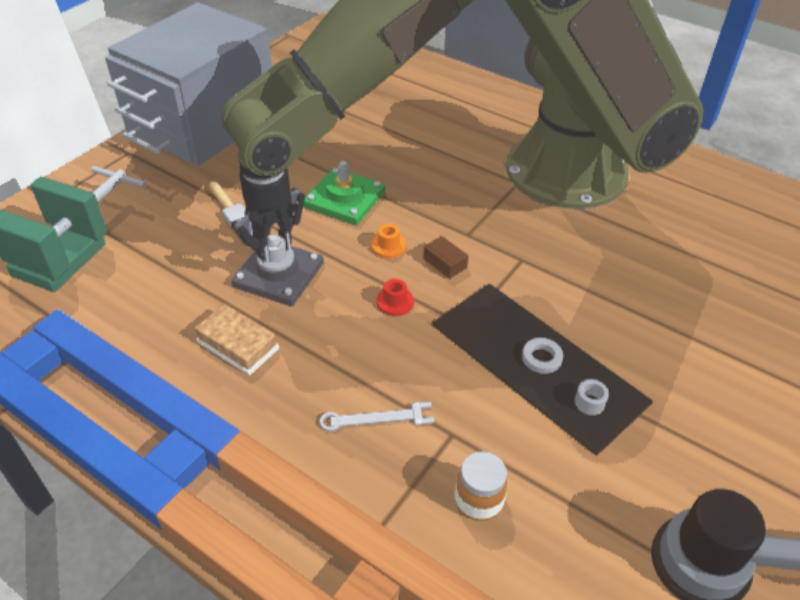

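View pics/w6.png

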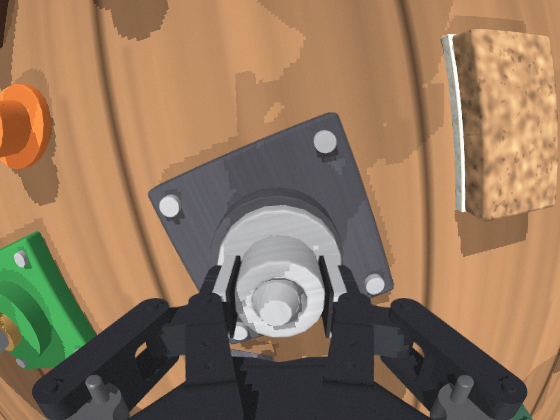

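The spacer is home: flange on the seat at scene (275,258), spindle tip through the bore at wrist (277,312). Flange top is at 49.8 mm and rim at 79.5 mm (50 and 80 expected), tilt is under 0.01 rad, the push is steady at 21 N, and the bystanders haven't moved. Handing in.

```bash
python3 -c "
from rig import bot
bot.finish_job();print(bot.read_state()['clock'])"
```

```text
the job is handed in; nothing more can be done
the job is handed in; nothing more can be done
```

I picked the plain-steel flanged spacer off the near end of the mat and threaded it over the dark stand's spindle. I pressed it onto the seat and handed the job in with the gripper still holding it there, at about 21 s on the clock.

**Last checks:**
- **Seating:** there was a sharp stop at TCP height 72.15 mm. The flange top measured 49.8 mm and the hub rim 79.5 mm, against 50 and 80 mm expected.
- **Tilt and centring:** tilt was under 0.01 rad. The gripper read about 0.4 mm off the measured spindle axis.
- **Push:** steady at about 21 N on the tool. Taking off about 10 N for spring less weight leaves roughly 11 N on the seat; I inferred this rather than measuring it directly.
- **Other things on the bench:** none appeared moved in the scene view. I judged this by eye and did not measure it.

**What disagreed:**
- **Early stop:** the first force-limited press stopped early on a brief spike, right about at the seat but not bearing on it. I finished the press in 0.3 mm steps.
- **False tilt reading:** one fit showed a 0.05 rad slope on the flange. It came from a bad mask, and cleaner fits showed no tilt.
- **Side load:** about 10 N of sideways force remained on the tool from the arm's compliance. I left it because the spacer stayed centred and still.

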